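# Secure a carved panel with two swing-over keepers

### The arm

A 6-joint arm with a two-finger parallel gripper is mounted at the origin on the work surface. World frame = base frame: x ahead of the robot, y to its left, z up, the work surface at z = 0. Lengths are in m, angles in rad, forces in N, time in s.
With the tool pointing down it reaches from about 0.425 to 0.95 m from the base axis. Payload 3.5 kg.
Tool frame: the origin (TCP) lies on the centre line of the jaws, within the pads' length; the fingertips stand 19 mm ahead of it and the grasp point (between the pads) is the TCP; z points along the fingers, y is the line along which they close (so a half turn about z gives the same grasp; the last joint's range is limited). The gripper opens to 85 mm and grips with 20 to 120 N. Pads are 22 mm wide; open, the fingers measure 114 mm over their backs; the gripper's body (76 mm by 85 mm) begins 54 mm behind the grasp point. The pads swing forward as they close: fully open they stand 13 mm farther back than shut.
Start: joints at [-1.356, 0.286, 1.577, -0, 1.279, -0.15], TCP at [0.241, -0.631, 0.25] pointing down, gripper open.
Joint ranges: [-2.77, 2.77], [-0.9, 2.22], [0.21, 2.48], [-1.53, 4.67], [0.24, 2.81], [-2.84, 2.84]. Speed limits (rad/s): [2.79, 2.79, 3.14, 3.14, 3.14, 3.14].

### API

Orientations are given as a unit quaternion [x, y, z, w].
In Python, from plant import ctrl, imaging gives the robot as it stands. The module is installed in compiled form; this text tells all that it offers.
- The arm moves only by the shell command python3 -m handwheel 'ROWS' [OPENING] [FORCE]. ROWS is JSON, one flat list of numbers, 6 for each row, row after row: the shift along the world's x, y, z in units of 150 mm (1.0 is 150 mm), then the turn, a rotation vector about the world's x, y, z in units of 90 degrees (1.0 is 90 degrees). In form: [tx, ty, tz, rx, ry, rz, tx, ty, tz, rx, ry, rz, ...]. A call has 1 to 5 rows; each row shifts and turns the commanded pose from where the row before left it; what a row does not reach is not made up. A row lasts 1/12 s, in which the tool goes at most 41.7 mm and 7.16 degrees, less where a joint would pass 70% of its speed; a pose out of reach is approached as far as the arm can. A call with a number of a shift or a turn outside -1 to 1 is refused whole. A call with a gripper value outside its range is refused whole. OPENING is the opening, from 0 (shut) to 1 (fully open), set as the call begins (- or left out, the last holds). The fingers move at their own pace and stop on an object; FORCE is the grip in N (left out, the last holds). Time passes only in rows, so rows that do not move let the fingers close. It gives the time, the measured TCP pose, the force, the opening and the grip force at its end, in the units of the state.
- ctrl.get_state(): the state, without advancing time (a new reading comes with each control period).
- imaging.read_camera(name): name is "scene" or "top" or "wrist"; returns (picture, depth): 400x640x3 uint8, blue, green, red; 400x640 float32, m along the optical axis (not along the pixel's ray), 0 where there is no reading.
- imaging.get_calibration(name): a dict with "fovy" (degrees; the focal length in pixels is half the picture's height over the tangent of half this angle, whatever the lens; pixels are square), "cx", "cy" (the principal point, pixels), "distortion" ([k1, k2, p1, p2, k3] as OpenCV has them; the pictures are not rectified), "R" (3x3) and "t" (3): a world point X has camera coordinates R X + t. Camera axes: x right, y down, z forward; pixel columns grow to the right and rows downward; lengths in m; the calibration is good to about 2 mm. A picture is of the moment at which its call begins: read the wrist's pose just before it. get_calibration takes no time and is no camera call; for the wrist camera it gives the pose at the moment of the call.
- ctrl.sign_off(): hands the job in; it is judged then, once.
The state is a dict: "time": time; "qpos": joint angles; "dq": joint speeds; "joint_efforts": joint torques, N m; "eef_pos": TCP position; "tcp_rot": TCP orientation; "contact_force": force on the tool from outside, world axes, zero at the start; "wrist_torque": the same for the moment, N m; "opening": opening from 0.0 (shut) to 1.0 (fully open); "finger_force": force on a finger pad.
Only numpy, scipy, OpenCV 4.12 (cv2) and the standard library are available. Lean on these libraries where they do the work, as an engineer would, in place of code of your own. Each camera call takes 0.05 s, during which the arm holds its last target. There are 200 camera calls.

### The job

Push the carved panel across its board, towards the robot, until its whole long edge sits flush against the board's dark wooden fence, then push each of the two metal keeper arms round with a fingertip until it lies over the panel, square to the fence. Push only: the panel stays flat on the board, do not lift it, and do not disturb the gouge, the tin or the stone. Finish clear of everything.

Things in the scene. Friction and masses are not known exactly. Their poses are not given: they have to be found in the camera images.
- jig: Plywood carving board fixed to the bench, 230 (its x) x 360 (its y) x 18 mm thick, turned up to 0.2 rad. Origin: centre of its underside, on the bench top; z up. A dark wooden fence, 300 mm long along y, top 45 mm above the bench, stands on its robot side, from x = -100 to x = -70 mm.
- fence_middle (a point): Middle of the fence face that the panel must meet, at board level: jig x = -70, y = 0, z = 18 mm. The face is upright, runs along the jig's y and looks to the jig's +x (away from the robot).
- panel: Loose carved wooden panel, 110 (its x) x 200 (its y) x 22 mm plus 3 mm relief, about 0.4 kg. Origin: centre of its underside. It lies on the board (underside 18, carving top 43 mm above the bench) on the fence's +x side, its edge 18 to 55 mm short of it, slightly askew, about centred sideways; keep it so within 35 mm. Push it to the jig's -x; home, its origin is at jig x = -15 mm.
- panel_corner_left (a point): Lower corner of the panel on the fence side, left end (panel x = -55, y = +100 mm, z = 0).
- panel_corner_right (a point): Lower corner of the panel on the fence side, right end (panel x = -55, y = -100 mm, z = 0).
- keeper_left (a joint): Angle (rad) of the left keeper arm. 0: points outwards along the fence (+y of the jig). Growing: swings clockwise seen from above, towards +x, over the panel. 1.571: square to the fence, pointing to the jig's +x. No stop there (range -0.6 to 2.5); stiff (about 0.12 N m, some 1.2 N near the tip); stays where it is left. Starts between 0 and 0.5.
- keeper_left_pivot (a point): Upright pivot axis of the left keeper on top of the fence, jig x = -85, y = +60 mm; this point is 45 mm above the bench. Nut and bolt end 73 mm above the bench.
- keeper_left_tip (a point): Middle of the left keeper's free end, 115 mm from its pivot axis, 55 mm above the bench. The keeper is a flat aluminium bar with round ends, 26 mm wide, 16 mm thick (47 to 63 mm above the bench, so it passes 4 mm above the carving), reaching 26 mm past the pivot the other way.
- keeper_right (a joint): Angle (rad) of the right keeper arm, mirror image of the left. 0: points outwards along the fence (-y of the jig). Growing: swings anticlockwise seen from above, towards +x, over the panel. 1.571: square to the fence, pointing to the jig's +x. Same size, stiffness, range and starts as the left.
- keeper_right_pivot (a point): Upright pivot axis of the right keeper on top of the fence, jig x = -85, y = -60 mm; this point is 45 mm above the bench.
- keeper_right_tip (a point): Middle of the right keeper's free end, 115 mm from its pivot axis, 55 mm above the bench.
- gouge: Bystander: carving gouge with a grey handle, 210 mm long along its x, 24 mm wide and high, lying on the bench to the left or right of the board. Origin under its middle.
- tin: Bystander: closed metal tin, 70 mm across, 65 mm tall, standing on the bench beyond the board. Origin: centre of its underside.
- stone: Bystander: grey sharpening stone, 150 x 50 x 25 mm, on the bench at the other side of the board. Origin: centre of its underside.
Mind the look-alikes: they are no part of the job. What is meant by the panel is not green or yellow, and is the larger of those in its own colour.

How it is judged:
On the way, in this order (a step that is already met when the one before it is completed fails the run):
1. the panel sits flush against the fence (x of each of panel_corner_left, panel_corner_right in the frame of jig below -0.066 m and y of panel in the frame of jig between -0.035 and 0.035 m), for 0.2 s.
2. both keepers lie over the panel, square to the fence (all of step 1 and value of joint keeper_left between 1.401 and 1.741 rad and value of joint keeper_right between 1.401 and 1.741 rad), for 0.2 s.
At the end, for the whole second after the job is handed in: Both fence-side corners of the panel are within 4 mm of the fence, the panel lies flat and within 35 mm of the middle of the board sideways, both keepers stand within 0.17 rad (10 degrees) of square to the fence (1.571 rad), and panel and keepers are at rest (all of step 2 and velocity of joint keeper_left between -0.05 and 0.05 rad/s and velocity of joint keeper_right between -0.05 and 0.05 rad/s and linear speed of panel below 0.01 m/s and angle between panel's own z axis and vertical below 0.04 rad); the robot touches nothing.
It fails at once if the panel is lifted (origin more than 10 mm above its place on the board) or tipped (over 0.15 rad) (height (world z) of panel above 0.028 m or angle between panel's own z axis and vertical above 0.15 rad).
It fails at once if a keeper is swung over (past 0.9 rad) while the panel is still more than 10 mm from the fence (value of joint any of keeper_left, keeper_right above 0.9 rad and x of any of panel_corner_left, panel_corner_right in the frame of jig above -0.06 m).
It fails at once if the gouge, the tin or the stone is moved more than 20 mm (distance of any of gouge, tin, stone from where it was at the start of the episode above 0.02 m).
It also fails if it takes over 64 s, if anything falls off the work surface, if the arm or the gripper's body presses on something with over 40 N, if the wrist force passes 120 N, or if a joint passes its speed limit or range.

## Working session

There is one attempt and no reset: what is moved stays moved. The work goes in short steps, Python scripts to look and compute and a shell command to move; the robot and the scene stay as the last step left them, time stands still between calls to the robot, and variables do not carry over. Pictures are saved under pics/ and viewed, at most 10 in all, crops included, and the job is handed in when it is done.

```bash
mkdir -p pics
cat > h.py <<'E'
import numpy as np, cv2
from plant import ctrl, imaging
def K(c):
    f=200/np.tan(np.radians(c['fovy'])/2)
    return np.array([[f,0,c['cx']],[0,f,c['cy']],[0,0,1.]]),np.array(c['distortion'])
def ray(c,uv):
    k,d=K(c); p=cv2.undistortPoints(np.array(uv,float).reshape(-1,1,2),k,d).reshape(-1,2)
    R=np.array(c['R']); t=np.array(c['t'])
    D=np.c_[p,np.ones(len(p))]@R
    return -R.T@t, D
def atz(c,uv,z):
    o,D=ray(c,uv); return o+D*((z-o[2])/D[:,2])[:,None]
def proj(c,X):
    k,d=K(c); r,_=cv2.Rodrigues(np.array(c['R']))
    return cv2.projectPoints(np.array(X,float).reshape(-1,1,3),r,np.array(c['t'],float),k,d)[0].reshape(-1,2)
def depthpt(c,uv,dep):
    o,D=ray(c,uv); z=np.array([np.median(dep[int(v)-2:int(v)+3,int(u)-2:int(u)+3]) for u,v in np.atleast_2d(uv)])
    return o+D*z[:,None]
E
python3 - <<'E'
from h import *
for n in ('scene','top'):
    p,d=imaging.read_camera(n); cv2.imwrite(f'pics/{n}0.png',p); np.save(f'{n}0.npy',d)
    c=imaging.get_calibration(n); print(n,c)
print(ctrl.get_state())
E
```

```text
scene {'fovy': 47.99626947220665, 'cx': 322.5270399359401, 'cy': 212.33082713071622, 'distortion': array([-0.02060497,  0.        ,  0.        ,  0.        ,  0.        ]), 'R': array([[-0.86791422,  0.49668494, -0.00538207],
       [ 0.35007617,  0.60396934, -0.71600818],
       [-0.35237987, -0.62331782, -0.69807114]]), 't': array([ 0.46646247, -0.16858856,  1.46649529])}
top {'fovy': 46.823623561239074, 'cx': 321.92933686565596, 'cy': 197.234634251818, 'distortion': array([-0.05840171,  0.        ,  0.        ,  0.        ,  0.        ]), 'R': array([[-0.00664271, -0.99994805, -0.00773083],
       [-0.99346229,  0.00748033, -0.11391545],
       [ 0.11396736,  0.00692358, -0.99346037]]), 't': array([0.03703876, 0.5604041 , 1.16217961])}
{'time': 0.1, 'qpos': array([-1.35600463e+00,  2.87081803e-01,  1.57805533e+00,  1.21998377e-05,
        1.27859300e+00, -1.49965025e-01]), 'dq': array([-0.00091112, -0.00319006, -0.00436428, -0.00078109, -0.00288514,
        0.0015855 ]), 'joint_efforts': array([ 1.27502684e-03, -4.07296729e+01, -2.93697810e+01, -1.21603571e-04,
        3.41408908e-03, -2.71470697e-06]), 'eef_pos': array([ 0.24071859, -0.63001743,  0.24906891]), 'tcp_rot': array([ 9.83414872e-01,  1.81367160e-01, -2.87988621e-05, -1.06836496e-03]), 'contact_force': array([0.10943368, 0.43767958, 0.17327104]), 'wrist_torque': array([-0.00876671,  0.00996536, -0.02058965]), 'finger_force': 0.0, 'opening': 1.0039507260776839}
```

View pics/top0.png

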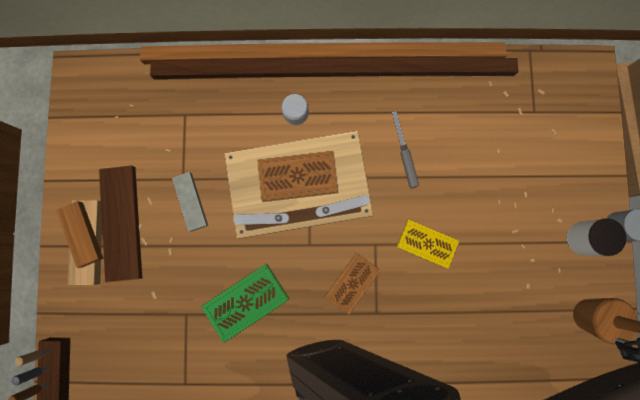

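View pics/scene0.png

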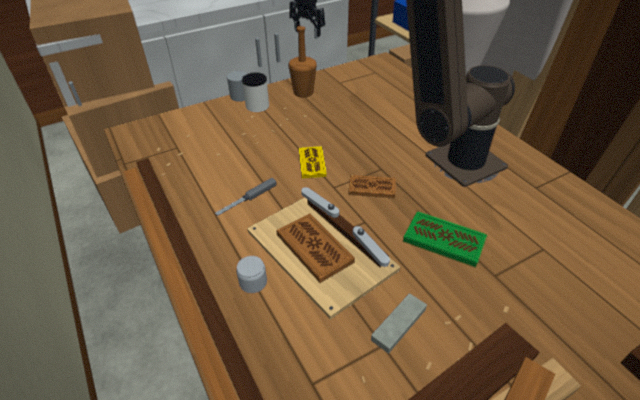

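The top picture shows the board around (298,185), the keepers at (258,217) and (343,208), the stone at (190,202), the gouge at (405,150) and the tin at (294,109). The panel candidates are:
- Brown on the board (298,176), about 78 px long.
- Brown on the bench (351,283), about 60 px long and smaller.
- Green (245,302) and yellow (428,244), both excluded by colour.

The brown one on the board fits because it is the larger of its colour. I'll confirm that in a crop.

Run:
```python
from h import *
p=cv2.imread('pics/top0.png')
cv2.imwrite('pics/crop1.png',cv2.resize(p[120:245,215:380],None,fx=4.8,fy=4.8,interpolation=cv2.INTER_CUBIC))
p=cv2.imread('pics/scene0.png')
cv2.imwrite('pics/crop2.png',cv2.resize(p[180:315,240:405],None,fx=4.4,fy=4.4,interpolation=cv2.INTER_CUBIC))
```

```text
(no output)
```

View pics/crop1.png

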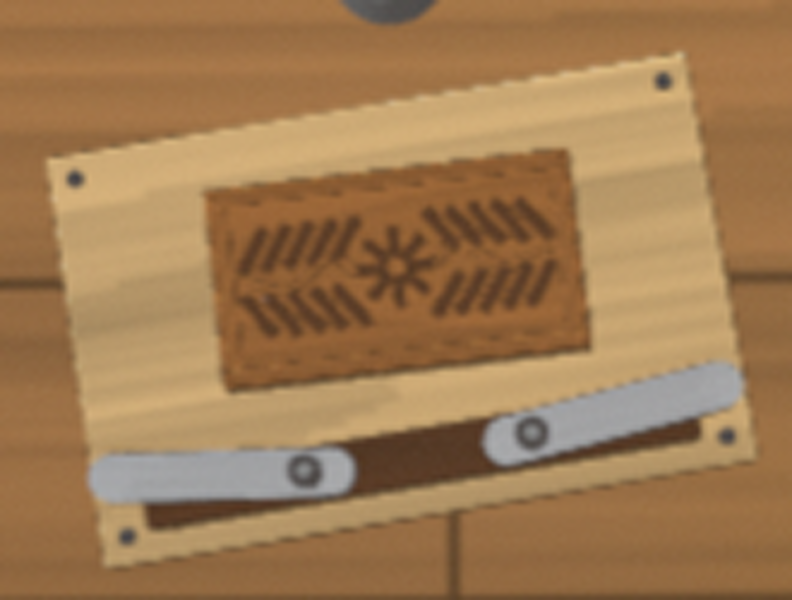

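View pics/crop2.png

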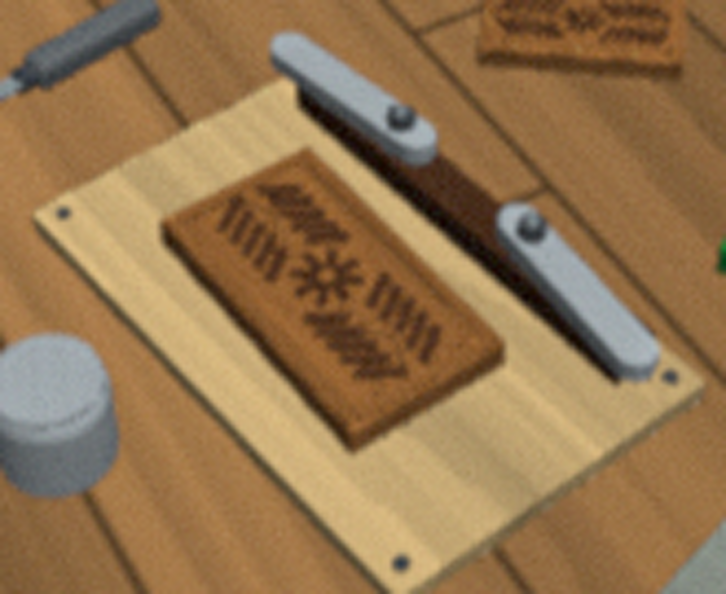

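The crops show the dark-carved brown panel on the board, at crop corners (206,190), (568,150), (591,348) and (228,391). The nuts are at (305,471) and (532,433). This is the panel meant. Next I triangulate.

```bash
cat > m1.py <<'E'
from h import *
T=imaging.get_calibration('top'); S=imaging.get_calibration('scene')
t=lambda a:(np.array(a,float)+.5)/4.8-.5+[215,120]
s=lambda a:(np.array(a,float)+.5)/4.4-.5+[240,180]
def tri(ut,us):
    A=[];b=[]
    for c,u in((T,ut),(S,us)):
        o,D=ray(c,[u]); d=D[0]/np.linalg.norm(D[0]); P=np.eye(3)-np.outer(d,d); A.append(P); b.append(P@o)
    return np.linalg.lstsq(np.vstack(A),np.hstack(b),rcond=None)[0]
prs={'pan farL':((206,190),(352,435)),'pan farR':((568,150),(163,228)),'pan nearR':((591,348),(310,150)),'pan nearL':((228,391),(503,350)),
'nutL':((305,471),(533,222)),'nutR':((532,433),(402,113)),'scrFL':((75,180),(401,563)),'scrFR':((663,82),(64,213)),'scrNL':((127,536),(670,376)),'bFL':((47,160),(397,592)),'bFR':((684,52),(36,215)),'bNL':((106,567),(703,386)),'tinT':((390,-55),(54,380))}
for k,(a,b) in prs.items(): print(k,tri(t(a),s(b)).round(4))
b=atz(T,t([(47,160),(684,52),(755,460),(106,567)]),.018)[:,:2]
c0=b.mean(0); ey=b[0]-b[1]+b[3]-b[2]; th=np.arctan2(-ey[0],ey[1])
print('jig',c0,th,'sides',np.linalg.norm(b-np.roll(b,-1,0),axis=1))
R=np.array([[np.cos(th),-np.sin(th)],[np.sin(th),np.cos(th)]])
J=lambda X:(np.array(X)[:,:2]-c0)@R
p=atz(T,t([(206,190),(568,150),(591,348),(228,391)]),.041)
print('panel world',p[:,:2].round(4),'\njig',J(p).round(4))
n=atz(T,t([(305,471),(532,433)]),.073); print('nuts jig',J(n).round(4))
k=atz(T,t([(90,478),(743,383)]),.06); print('keeper ends',k.round(4),'jig',J(k).round(4), 'pivots world',(c0+np.array([[-.085,.06],[-.085,-.06]])@R.T).round(4))
jt=lambda x,y:c0+R@np.array([x,y])
np.savez('jig.npz',c0=c0,R=R,th=th)
# bystanders from top depth
d=np.load('top0.npy')
for nm,uv in dict(stone=(190,202),tin=(294,105),gougeh=(409,168),gougetip=(395,115),pan=(298,165),keepL=(250,218)).items(): print(nm,depthpt(T,[uv],d)[0].round(4))
E
python3 m1.py
```

```text
pan farL [0.6611 0.201  0.0344]
pan farR [0.6822 0.0039 0.0302]
pan nearR [ 0.5732 -0.0076  0.0331]
pan nearL [0.5528 0.1882 0.0282]
nutL [0.5057 0.1425 0.0685]
nutR [0.5247 0.0243 0.0683]
scrFL [0.6724 0.2759 0.0158]
scrFR [ 0.7243 -0.05    0.0163]
scrNL [0.4749 0.2444 0.0166]
bFL [0.6836 0.2913 0.0174]
bFR [ 0.7406 -0.0613  0.0133]
bNL [0.4588 0.2565 0.0104]
tinT [0.7917 0.0994 0.054 ]
jig [0.59873233 0.09721377] 0.15948432636843032 sides [0.3580874  0.22973193 0.35656703 0.22769733]
panel world [[ 0.6604  0.1997]
 [ 0.6807  0.0036]
 [ 0.5726 -0.0077]
 [ 0.5509  0.1868]] 
jig [[ 0.0771  0.0914]
 [ 0.066  -0.1054]
 [-0.0425 -0.0994]
 [-0.033   0.096 ]]
nuts jig [[-0.085   0.0591]
 [-0.085  -0.0602]]
keeper ends [[ 0.5034  0.2565  0.06  ]
 [ 0.5511 -0.0869  0.06  ]] jig [[-0.0688  0.1724]
 [-0.0763 -0.1742]] pivots world [[0.5053 0.143 ]
 [0.5243 0.0245]]
stone [0.5517 0.3789 0.0233]
tin [0.7969 0.1033 0.0655]
gougeh [ 0.6371 -0.1959  0.0239]
gougetip [ 0.7835 -0.1645  0.0142]
pan [0.6444 0.0945 0.0397]
keepL [0.5059 0.2138 0.0635]
```

```bash
python3 -m handwheel '[0.14,0.224,0,0,0,-0.0262,0.14,0.224,0,0,0,-0.0262,0.14,0.224,0,0,0,-0.0262,0.14,0.224,0,0,0,-0.0262,0.14,0.224,0,0,0,-0.0262]' 1
python3 -m handwheel '[0.14,0.224,0,0,0,0,0.14,0.224,0,0,0,0,0.14,0.224,0,0,0,0,0.14,0.224,0,0,0,0,0.14,0.224,0,0,0,0]'
python3 -m handwheel '[0.14,0.224,0,0,0,0,0.14,0.224,0,0,0,0,0.14,0.224,0,0,0,0,0.14,0.224,0,0,0,0,0.14,0.224,0,0,0,0]'
python3 -m handwheel '[0.14,0.224,0,0,0,0,0.14,0.224,0,0,0,0,0.14,0.224,0,0,0,0,0.14,0.224,0,0,0,0,0,0,0,0,0,0]'
cat > st.py <<'E'
from h import *
from scipy.spatial.transform import Rotation as Ro
j=np.load('jig.npz'); s=ctrl.get_state(); p=s['eef_pos']
y=Ro.from_quat(s['tcp_rot']).as_matrix()
print('t',round(s['time'],2),'world',p.round(4),'jig xy',((p[:2]-j['c0'])@j['R']).round(4),'yline-jigy deg',round((np.degrees(np.arctan2(y[1,1],y[0,1])-j['th'])-90+90)%180-90,2),'zdir',y[:,2].round(3),'F',np.round(s['contact_force'],1),'op',round(s['opening'],2))
E
python3 st.py
```

```text
time: 0.52
eef_pos: [0.3463, -0.4607, 0.2496]
tcp_rot: [0.997, 0.078, -0.0, -0.001]
contact_force: [0.3, 0.1, 0.3]
opening: 1.0
finger_force: 0.0
time: 0.93
eef_pos: [0.4513, -0.2925, 0.2499]
tcp_rot: [0.997, 0.079, -0.0, -0.0]
contact_force: [1.1, -0.8, 0.4]
opening: 1.007
finger_force: 0.0
time: 1.35
eef_pos: [0.5562, -0.1245, 0.2499]
tcp_rot: [0.997, 0.079, -0.0, -0.0]
contact_force: [-0.3, -0.4, -0.1]
opening: 0.999
finger_force: 0.0
time: 1.77
eef_pos: [0.6416, 0.0136, 0.2494]
tcp_rot: [0.997, 0.082, 0.0, -0.001]
contact_force: [-1.2, -0.2, -0.2]
opening: 0.998
finger_force: 0.0
t 1.77 world [0.6416 0.0136 0.2494] jig xy [ 0.0291 -0.0893] yline-jigy deg 0.3 zdir [ 0.     0.003 -1.   ] F [-1.2 -0.2 -0.2] op 1.0
```

```bash
python3 -m handwheel '[0.14,0.212,0,0,0,0,0.14,0.212,0,0,0,0,0.13,0.212,0,0,0,0,0,0,0,0,0,0]' >/dev/null; python3 st.py
python3 -m handwheel '[0,0,-0.25,0,0,0,0,0,-0.25,0,0,0,0,0,-0.25,0,0,0,0,0,-0.25,0,0,0,0,0,-0.15,0,0,0]' >/dev/null
python3 -m handwheel '[0,0,-0.1,0,0,0,0,0,-0.05,0,0,0,0,0,0,0,0,0]'>/dev/null; python3 st.py
python3 - <<'E'
from h import *
p,d=imaging.read_camera('scene'); cv2.imwrite('pics/s1.png',cv2.resize(p[150:330,220:420],None,fx=3,fy=3,interpolation=cv2.INTER_CUBIC))
E
```

```text
t 2.1 world [0.7027 0.1084 0.2488] jig xy [ 0.1044 -0.0055] yline-jigy deg 0.23 zdir [-0.     0.002 -1.   ] F [-0.2 -0.1 -0.3] op 1.0
t 2.77 world [0.7003 0.1029 0.0535] jig xy [ 0.1012 -0.0105] yline-jigy deg -0.04 zdir [-0.003 -0.    -1.   ] F [-1.   0.4 -0. ] op 1.0
```

View pics/s1.png

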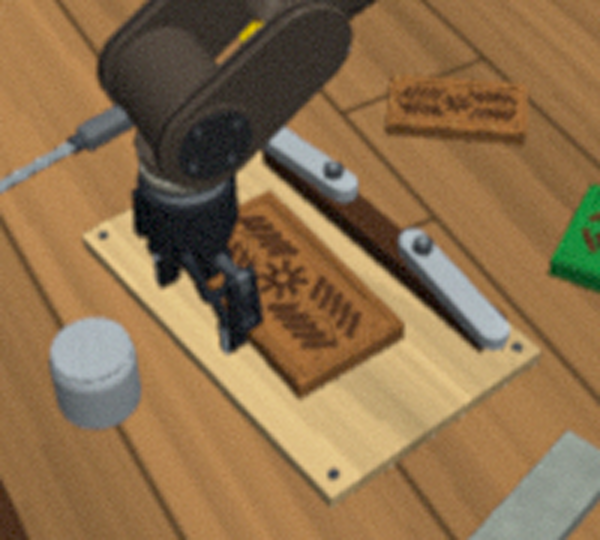

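The gripper straddles the panel's far edge, with a finger at (240,320) clear of the panel and the board. Next I descend in small steps.

```bash
python3 -m handwheel '[0,0.03,-0.04,0,0,0,0,0,-0.04,0,0,0,0,0,0,0,0,0]'>/dev/null; python3 st.py
python3 -m handwheel '[0,0,-0.02,0,0,0,0,0,0,0,0,0]'>/dev/null; python3 st.py
python3 -m handwheel '[0,0,-0.02,0,0,0,0,0,0,0,0,0]'>/dev/null; python3 st.py
```

```text
t 3.07 world [0.7015 0.1081 0.0436] jig xy [ 0.1032 -0.0056] yline-jigy deg 0.0 zdir [ 0.001  0.    -1.   ] F [-0.3  0.5 -1. ] op 1.0
t 3.23 world [0.7013 0.1078 0.0403] jig xy [ 0.1029 -0.0058] yline-jigy deg -0.02 zdir [ 0. -0. -1.] F [ 1.1 -0.2  0.2] op 1.0
t 3.4 world [0.7011 0.1077 0.037 ] jig xy [ 0.1028 -0.0059] yline-jigy deg -0.03 zdir [-0. -0. -1.] F [-0.4  0.6 -1.2] op 1.0
```

```bash
python3 -m handwheel '[0,0,-0.02,0,0,0,0,0,0,0,0,0]'>/dev/null; python3 st.py
python3 -m handwheel '[0,0,-0.02,0,0,0,0,0,0,0,0,0]'>/dev/null; python3 st.py
```

```text
t 3.57 world [0.701  0.1077 0.0337] jig xy [ 0.1026 -0.0059] yline-jigy deg -0.03 zdir [-0.001  0.    -1.   ] F [-0.2  0.   0.2] op 1.0
t 3.73 world [0.701  0.1077 0.0307] jig xy [ 0.1026 -0.0059] yline-jigy deg -0.03 zdir [-0.001 -0.    -1.   ] F [-0.7 -0.7 -0.5] op 1.0
```

```bash
python3 -m handwheel '[-0.033,-0.0053,0,0,0,0,-0.033,-0.0053,0,0,0,0,-0.033,-0.0053,0,0,0,0,-0.033,-0.0053,0,0,0,0,-0.033,-0.0053,0,0,0,0]'>/dev/null; python3 st.py
python3 -m handwheel '[-0.033,-0.0053,0,0,0,0,-0.033,-0.0053,0,0,0,0,-0.033,-0.0053,0,0,0,0,-0.026,-0.0042,0,0,0,0,0,0,0,0,0,0]'>/dev/null; python3 st.py
```

```text
t 4.15 world [0.6763 0.1039 0.0315] jig xy [ 0.0777 -0.0058] yline-jigy deg -0.04 zdir [ 0.001  0.    -1.   ] F [ 1.6 -1.1 -0.5] op 1.0
t 4.57 world [0.657  0.1006 0.0314] jig xy [ 0.058  -0.0059] yline-jigy deg -0.02 zdir [-0.001 -0.    -1.   ] F [-0.3  0.6 -0.3] op 1.0
```

Now small steps until the force rises.

```bash
python3 -m handwheel '[-0.013,-0.0021,0,0,0,0,-0.013,-0.0021,0,0,0,0,0,0,0,0,0,0]'>/dev/null; python3 st.py
python3 -m handwheel '[-0.01,-0.0016,0,0,0,0,0,0,0,0,0,0]'>/dev/null; python3 st.py
python3 -m handwheel '[-0.01,-0.0016,0,0,0,0,0,0,0,0,0,0]'>/dev/null; python3 st.py
python3 -m handwheel '[-0.007,-0.0011,0,0,0,0,0,0,0,0,0,0]'>/dev/null; python3 st.py
```

```text
t 4.82 world [0.6539 0.1001 0.0315] jig xy [ 0.0549 -0.0059] yline-jigy deg -0.03 zdir [ 0. -0. -1.] F [ 1.7 -0.2 -0.2] op 1.0
t 4.98 world [0.6526 0.0998 0.0315] jig xy [ 0.0536 -0.006 ] yline-jigy deg -0.02 zdir [ 0. -0. -1.] F [1.7 0.4 0.2] op 1.0
t 5.15 world [0.6522 0.0997 0.0317] jig xy [ 0.0532 -0.006 ] yline-jigy deg -0.06 zdir [ 0.004  0.    -1.   ] F [ 4.9  0.6 -2.1] op 1.0
t 5.32 world [0.6522 0.0997 0.0322] jig xy [ 0.0532 -0.006 ] yline-jigy deg -0.06 zdir [ 0.007  0.001 -1.   ] F [ 7.2  1.5 -1.4] op 0.99
```

```bash
python3 -m handwheel '[-0.01,-0.0016,0,0,0,0,0,0,0,0,0,0,0,0,0,0,0,0]'>/dev/null; python3 st.py
python3 -m handwheel '[0.1,0.016,0,0,0,0,0.1,0.016,0,0,0,0,0,0,0.25,0,0,0,0,0,0.25,0,0,0,0,0,0.25,0,0,0]'>/dev/null
python3 -m handwheel '[0.1,-0.25,0.1,0,0,0,0.1,-0.25,0,0,0,0,0.1,-0.25,0,0,0,0,0,-0.25,0,0,0,0,0,-0.25,0,0,0,0]' 0 >/dev/null
python3 st.py
python3 - <<'E'
from h import *
p,d=imaging.read_camera('top'); cv2.imwrite('pics/top1.png',p); np.save('top1.npy',d)
cv2.imwrite('pics/crop3.png',cv2.resize(p[120:245,215:380],None,fx=4.8,fy=4.8,interpolation=cv2.INTER_CUBIC))
E
```

```text
t 5.57 world [0.6522 0.0996 0.033 ] jig xy [ 0.0532 -0.0061] yline-jigy deg -0.07 zdir [ 0.011  0.001 -1.   ] F [10.1  2.  -2.8] op 1.0
t 6.4 world [ 0.7224 -0.0837  0.1579] jig xy [ 0.0934 -0.1983] yline-jigy deg 0.0 zdir [-0.002  0.    -1.   ] F [ 0.6 -0.3 -0.2] op 0.3
```

View pics/crop3.png

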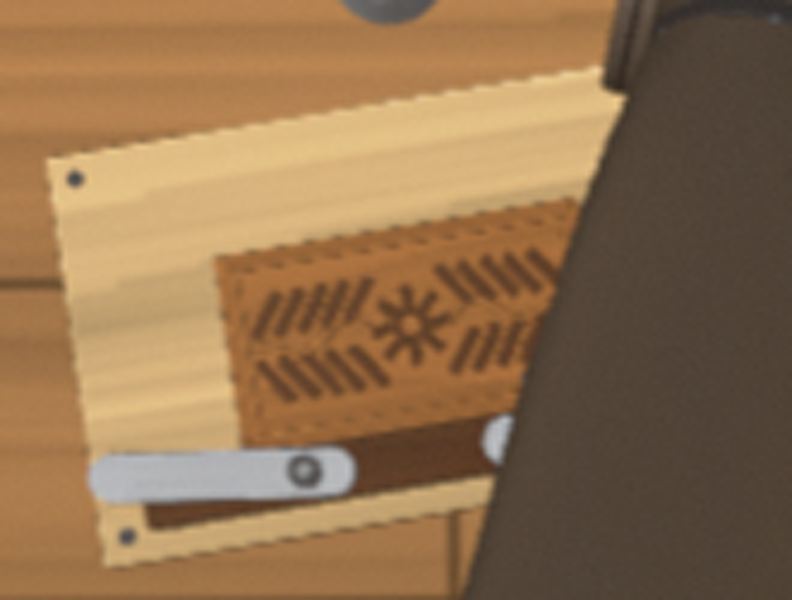

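The panel's far edge, from (216,257) to (572,199), runs parallel to the board and its near edge meets the fence. Next I plan the keeper arcs.

```bash
cat > plan.py <<'E'
from h import *; import sys
side=int(sys.argv[1]); a0=float(sys.argv[2]) # side +1 left, -1 right
j=np.load('jig.npz'); r=.085
W=lambda q:j['c0']+j['R']@q
pt=lambda a,g=0.:(lambda h:np.array([-.085,side*.06])+r*np.array([np.sin(a),side*np.cos(a)])-(.013+h+g)*np.array([np.cos(a),-side*np.sin(a)]))(.011*abs(np.cos(a))+.0145*abs(np.sin(a)))
p=ctrl.get_state()['eef_pos']; cur=p[:2]; print('z',p[2])
pts=[('standoff',pt(a0,.018))]+[(round(a,2),pt(a)) for a in np.linspace(a0,1.571,11)]
for n,q in pts:
    w=W(q); print(n,'jig',q.round(3),'world',w.round(4),'units',((w-cur)/.15).round(3)); cur=w
E
python3 plan.py -1 0.08; python3 plan.py 1 0.14
```

```text
z 0.157714705949279
standoff jig [-0.121 -0.148] world [ 0.5026 -0.0683] units [-1.463  0.155]
0.08 jig [-0.103 -0.147] world [ 0.5201 -0.0641] units [0.117 0.028]
0.23 jig [-0.092 -0.149] world [ 0.5316 -0.0644] units [ 0.076 -0.002]
0.38 jig [-0.08 -0.15] world [ 0.5433 -0.0632] units [0.079 0.008]
0.53 jig [-0.068 -0.148] world [ 0.5552 -0.0601] units [0.079 0.02 ]
0.68 jig [-0.056 -0.145] world [ 0.5668 -0.0553] units [0.078 0.033]
0.83 jig [-0.044 -0.141] world [ 0.578  -0.0484] units [0.074 0.045]
0.97 jig [-0.032 -0.134] world [ 0.5882 -0.0397] units [0.068 0.058]
1.12 jig [-0.022 -0.125] world [ 0.5971 -0.0292] units [0.06 0.07]
1.27 jig [-0.013 -0.114] world [ 0.6044 -0.0171] units [0.048 0.081]
1.42 jig [-0.005 -0.101] world [ 0.6096 -0.0036] units [0.035 0.09 ]
1.57 jig [ 0.    -0.087] world [0.6126 0.0108] units [0.02  0.096]
z 0.157714705949279
standoff jig [-0.117  0.15 ] world [0.4597 0.2271] units [-1.749  2.124]
0.14 jig [-0.099  0.148] world [0.4777 0.2274] units [0.12  0.002]
0.28 jig [-0.088  0.149] world [0.4884 0.2307] units [0.071 0.022]
0.43 jig [-0.076  0.149] world [0.4997 0.2326] units [0.076 0.013]
0.57 jig [-0.065  0.148] world [0.5116 0.2329] units [0.079 0.002]
0.71 jig [-0.053  0.144] world [0.5237 0.2315] units [ 0.081 -0.01 ]
0.86 jig [-0.041  0.139] world [0.5359 0.2282] units [ 0.081 -0.022]
1.0 jig [-0.03   0.132] world [0.5477 0.2229] units [ 0.079 -0.035]
1.14 jig [-0.021  0.123] world [0.5589 0.2157] units [ 0.075 -0.048]
1.28 jig [-0.012  0.113] world [0.5691 0.2067] units [ 0.068 -0.06 ]
1.43 jig [-0.005  0.101] world [0.5778 0.1959] units [ 0.058 -0.072]
1.57 jig [0.    0.087] world [0.5848 0.1836] units [ 0.047 -0.082]
```

```bash
python3 -m handwheel '[-0.25,0.026,0,0,0,0,-0.25,0.026,0,0,0,0,-0.25,0.026,0,0,0,0,-0.25,0.026,0,0,0,0,-0.25,0.026,0,0,0,0]' 0 >/dev/null
python3 -m handwheel '[-0.25,0.026,0,0,0,0,0,0,-0.2,0,0,0,0,0,-0.2,0,0,0,0,0,-0.18,0,0,0,0,0,0,0,0,0]'>/dev/null
python3 st.py; python3 plan.py -1 0.08 | head -3
```

```text
t 7.28 world [ 0.4926 -0.0571  0.0661] jig xy [-0.1292 -0.1355] yline-jigy deg -0.03 zdir [-0.012  0.004 -1.   ] F [-1.1  0.1 -0.9] op -0.0
z 0.06607674728258024
standoff jig [-0.121 -0.148] world [ 0.5026 -0.0683] units [ 0.066 -0.075]
0.08 jig [-0.103 -0.147] world [ 0.5201 -0.0641] units [0.117 0.028]
```

```bash
python3 -m handwheel '[0.03,-0.075,0,0,0,0,0,0,0,0,0,0,0,0,0,0,0,0]'>/dev/null; python3 st.py
```

```text
t 7.53 world [ 0.5044 -0.0713  0.0735] jig xy [-0.1199 -0.1514] yline-jigy deg -0.08 zdir [ 0.004 -0.001 -1.   ] F [-0.2 -0.7  1. ] op -0.0
```

```bash
python3 -m handwheel '[0.05,0.024,-0.02,0,0,0,0.055,0.024,0,0,0,0,0.076,-0.002,0,0,0,0,0.079,0.008,0,0,0,0,0.079,0.02,0,0,0,0]'>/dev/null; python3 st.py
python3 -m handwheel '[0.078,0.033,0,0,0,0,0.074,0.045,0,0,0,0,0.068,0.058,0,0,0,0,0.06,0.07,0,0,0,0,0.048,0.081,0,0,0,0]'>/dev/null; python3 st.py
python3 -m handwheel '[0.035,0.09,0,0,0,0,0.02,0.08,0,0,0,0,0,0,0,0,0,0,0,0,0,0,0,0]'>/dev/null; python3 st.py
```

```text
t 7.95 world [ 0.5537 -0.0584  0.0684] jig xy [-0.0692 -0.1465] yline-jigy deg 0.0 zdir [-0.002  0.    -1.   ] F [-1.8  0.   0.4] op -0.0
t 8.37 world [ 0.6035 -0.0151  0.0684] jig xy [-0.0132 -0.1117] yline-jigy deg -0.02 zdir [-0. -0. -1.] F [-2.  -2.4  0.7] op 0.0
t 8.7 world [0.611  0.0109 0.0685] jig xy [-0.0016 -0.0871] yline-jigy deg 0.06 zdir [ 0.001  0.    -1.   ] F [ 0.4 -0.6 -0.8] op 0.0
```

```bash
python3 -m handwheel '[0,-0.1,0,0,0,0,0,-0.05,0,0,0,0,0,0,0.2,0,0,0,0,0,0.2,0,0,0,0,0,0.2,0,0,0]'>/dev/null
python3 -m handwheel '[-0.13,0.2,0,0,0,0,-0.13,0.2,0,0,0,0,-0.13,0.2,0,0,0,0,-0.13,0.2,0,0,0,0,-0.13,0.2,0,0,0,0]'>/dev/null
python3 -m handwheel '[-0.13,0.2,0,0,0,0,-0.13,0.2,0,0,0,0,-0.13,0.18,0,0,0,0,0,0,0,0,0,0,0,0,0,0,0,0]'>/dev/null
python3 st.py;python3 plan.py 1 0.14 | head -3
python3 - <<'E'
from h import *
p,d=imaging.read_camera('scene'); cv2.imwrite('pics/s2.png',cv2.resize(p[150:330,220:420],None,fx=3.3,fy=3.3,interpolation=cv2.INTER_CUBIC))
E
```

```text
t 9.95 world [0.4542 0.2241 0.1585] jig xy [-0.1225  0.1482] yline-jigy deg 0.06 zdir [ 0.001 -0.    -1.   ] F [ 0.2  0.9 -0.3] op 0.01
z 0.15848193822863055
standoff jig [-0.117  0.15 ] world [0.4597 0.2271] units [0.037 0.02 ]
0.14 jig [-0.099  0.148] world [0.4777 0.2274] units [0.12  0.002]
```

View pics/s2.png

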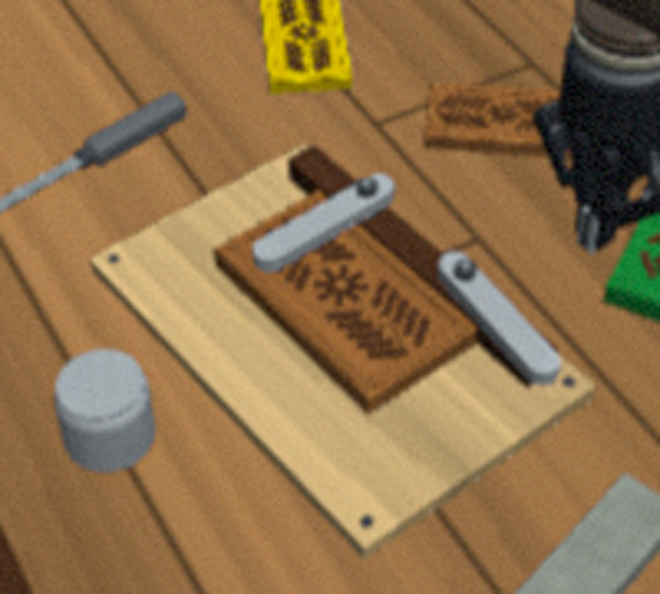

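The right keeper lies from its nut (367,187) to its tip (268,248), square over the panel, and the panel is flush. Now the left keeper, at (465,265) to (545,370).

```bash
python3 -m handwheel '[0,0.02,-0.2,0,0,0,0,0,-0.2,0,0,0,0,0,-0.195,0,0,0,0,0,0,0,0,0,0,0,0,0,0,0]'>/dev/null; python3 st.py; python3 plan.py 1 0.14 | head -3
```

```text
t 10.42 world [0.4544 0.2254 0.0678] jig xy [-0.1221  0.1494] yline-jigy deg -0.17 zdir [-0.004 -0.001 -1.   ] F [ 0.1 -0.3  0.5] op -0.0
z 0.06779884678592085
standoff jig [-0.117  0.15 ] world [0.4597 0.2271] units [0.035 0.011]
0.14 jig [-0.099  0.148] world [0.4777 0.2274] units [0.12  0.002]
```

```bash
python3 -m handwheel '[0.075,0.006,0,0,0,0,0.08,0.007,0,0,0,0,0.071,0.022,0,0,0,0,0.076,0.013,0,0,0,0,0.079,0.002,0,0,0,0]'>/dev/null; python3 st.py
python3 -m handwheel '[0.081,-0.01,0,0,0,0,0.081,-0.022,0,0,0,0,0.079,-0.035,0,0,0,0,0.075,-0.048,0,0,0,0,0.068,-0.06,0,0,0,0]'>/dev/null; python3 st.py
python3 -m handwheel '[0.058,-0.072,0,0,0,0,0.047,-0.075,0,0,0,0,0,0,0,0,0,0,0,0,0,0,0,0]'>/dev/null; python3 st.py
```

```text
t 10.83 world [0.5144 0.2346 0.0718] jig xy [-0.0614  0.149 ] yline-jigy deg -0.05 zdir [ 0.003  0.001 -1.   ] F [-2.  -1.4  0.8] op 0.0
t 11.25 world [0.5713 0.2078 0.0702] jig xy [-0.0095  0.1136] yline-jigy deg -0.03 zdir [ 0.002  0.001 -1.   ] F [-1.4  0.9 -0. ] op -0.0
t 11.58 world [0.5859 0.185  0.069 ] jig xy [0.0013 0.0887] yline-jigy deg -0.12 zdir [ 0.001 -0.    -1.   ] F [-0.1  1.  -0. ] op 0.0
```

```bash
python3 -m handwheel '[0,0.08,0,0,0,0,0,0.08,0,0,0,0,0,0,0.25,0,0,0,0,0,0.25,0,0,0,0,0,0.25,0,0,0]'>/dev/null
python3 -m handwheel '[-0.1,0.25,0.1,0,0,0,-0.1,0.25,0.1,0,0,0,-0.1,0.25,0,0,0,0,-0.1,0.25,0,0,0,0,-0.1,0.25,0,0,0,0]'>/dev/null
python3 -m handwheel '[-0.05,0.1,0,0,0,0,0,0,0,0,0,0,0,0,0,0,0,0]'>/dev/null
python3 st.py
python3 - <<'E'
from h import *
p,d=imaging.read_camera('top'); cv2.imwrite('pics/top2.png',p)
cv2.imwrite('pics/crop4.png',cv2.resize(p[120:245,215:380],None,fx=4.8,fy=4.8,interpolation=cv2.INTER_CUBIC))
E
```

```text
t 12.67 world [0.5021 0.4124 0.2104] jig xy [-0.0454  0.3265] yline-jigy deg 0.21 zdir [ 0. -0. -1.] F [0.2 0.2 0.3] op 0.0
```

View pics/crop4.png

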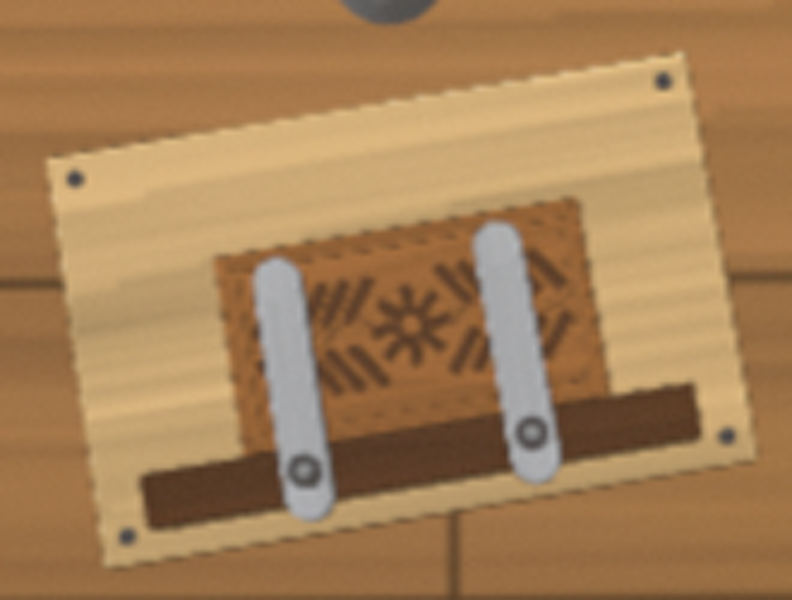

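Both keepers lie over the panel, the left from (277,257) to (313,520) and the right from (497,222) to (540,482). The panel meets the fence. I check the numbers before handing in.

Run:
```python
from h import *
T=imaging.get_calibration('top'); j=np.load('jig.npz')
t=lambda a:(np.array(a,float)+.5)/4.8-.5+[215,120]
J=lambda a,z:((atz(T,t(a),z)[:,:2]-j['c0'])@j['R'])
for s,e in((1,[(277,257),(313,520)]),(-1,[(497,222),(540,482)])):
    q=J(e,.061); d=q[0]-q[1]; print(s,np.arctan2(d[0],s*d[1]),np.linalg.norm(d),q.round(4).tolist())
print('panel far',J([(216,257),(578,198)],.041).round(4),'near',J([(244,452),(608,394)],.041).round(4))
```

```text
1 1.590382462686759 0.14065534723823825 [[0.0307, 0.0572], [-0.1099, 0.06]]
-1 1.5671587594512455 0.1397406746749781 [[0.0298, -0.0608], [-0.11, -0.0602]]
panel far [[ 0.0399  0.0915]
 [ 0.0391 -0.1063]] near [[-0.0668  0.0925]
 [-0.0684 -0.1042]]
```

```bash
python3 -c "
from plant import ctrl
print(ctrl.sign_off())"
```

```text
the job is handed in; nothing more can be done
None
```

The panel sits flush against the fence, both keepers measured within about 0.02 rad of square over it, the arm was clear of everything, and I handed the job in at about 13 s (the hand-in call returned no verdict).

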